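# Trip-test the craft bench's power unit

### The arm

A 6-joint arm with a two-finger parallel gripper is mounted at the origin on the work surface. World frame = base frame: x ahead of the robot, y to its left, z up, the work surface at z = 0. Lengths are in m, angles in rad, forces in N, time in s.
With the tool pointing down it reaches from about 0.3 to 0.775 m from the base axis. Payload 14.6 kg.
Tool frame: the origin (TCP) lies at the very end of the fingers, on their centre line; the grasp point (between the pads) lies 19 mm behind it; z points along the fingers, y is the line along which they close (so a half turn about z gives the same grasp; the last joint's range is limited). The gripper opens to 94 mm and grips with 3 to 60 N. Pads are 16 mm wide; open, the fingers measure 119 mm over their backs; the gripper's body (75 mm by 177 mm) begins 78 mm behind the grasp point.
Start: joints at [-1.22, 0.3, 1.521, -0, 1.321, -0.067], TCP at [0.223, -0.503, 0.168] pointing down, gripper open.
Joint ranges: [-3.03, 3.03], [-0.79, 2.21], [0.23, 2.52], [-1.04, 4.18], [0, 3.07], [-2.55, 2.55]. Speed limits (rad/s): [2.22, 2.22, 2.57, 3.14, 3.14, 3.14].

### API

Orientations are given as [roll, pitch, yaw] about the fixed x, y, z axes, in that order (R = Rz(yaw) Ry(pitch) Rx(roll)).
In Python, from station import status, vision, order, silhouettes gives the robot as it stands. The module is installed in compiled form; this text tells all that it offers.
- The arm moves only by the shell command python3 -m pendant 'ROWS' [FORCE]. ROWS is JSON, one flat list of numbers, 7 for each row, row after row: the shift along the tool's x, y, z in units of 500 mm (1.0 is 500 mm), then the turn, a rotation vector about the tool's x, y, z in units of 90 degrees (1.0 is 90 degrees), then the opening, from -1 (shut) to 1 (fully open). A call has 1 to 12 rows; each row is the pose to reach, as a shift and turn from the pose commanded when the call began, along the tool's axes at that moment; what a row does not reach only later rows make up. A row lasts 1/10 s, in which the tool goes at most 50 mm and 8.59 degrees, less where a joint would pass 70% of its speed; a pose out of reach is approached as far as the arm can. A call with a number of a shift or a turn outside -1 to 1 is refused whole. A call with a gripper value outside its range is refused whole. The fingers move at their own pace and stop on an object; FORCE is the grip in N (left out, the last holds). Time passes only in rows, so rows that repeat a pose let the fingers close. It gives the time, the measured TCP pose, the force, the opening and the grip force at its end, in the units of the state.
- status.get_obs(): the state, without advancing time (a new reading comes with each control period).
- vision.camera(name): name is "scene" or "top" or "wrist"; returns a dict with "pixels" (480x640x3 uint8, red, green, blue), "K" (3x3 intrinsics, pixels), "R" (3x3) and "t" (3): a world point X has camera coordinates R X + t. Camera axes: x right, y down, z forward; pixel columns grow to the right and rows downward; lengths in m; the calibration is good to about 2 mm. A picture is of the moment at which its call begins. There is no depth.
- order.hand_in(): hands the job in; it is judged then, once.
Trained networks look in a picture, given as the dict that the camera call returned (one of the last four; its "shot" number tells which), for a name from the list of things; names that differ only in an ending like _2 or _b are one class to them, and where a whole thing is asked for, a point or a joint stands for the part that bears it (a point fixed in the world has none). Each returns a list of dicts, best first, with "score" (0 to 1); they miss things now and then, are a little off and sometimes report something else, mostly with a low value. They report only what shows in the picture. A call takes as long as a camera call.
- silhouettes(target, picture): "region" (480x640 bool, what is visible of it) and "extent" ([left, top, right, bottom] in pixels, round what is visible of it).
The state is a dict: "time_s": time; "qpos": joint angles; "joint_vel": joint speeds; "tau": joint torques, N m; "ee_pos": TCP position; "eef_rot": TCP orientation; "force": force on the tool from outside, world axes, zero at the start; "moment": the same for the moment, N m; "grip_width": finger opening in m; "grip_force": force on a finger pad.
Only numpy, scipy, OpenCV 4.12 (cv2) and the standard library are available. Lean on these libraries where they do the work, as an engineer would, in place of code of your own. Each camera call takes 0.05 s, during which the arm holds its last target. There are 200 camera calls.

### The job

Do the safety trip test on the bench power unit: squeeze the two side tabs of the hood's grip together and slide the hood fully aside, then press the test button under it so that the lever drops. Lift the lever back until it latches upright, then slide the hood back fully home over the button until it clicks shut, and leave the bottle, the jar and the shoe last alone.

Things in the scene. Friction and masses are not known exactly. Their poses are not given: they have to be found in the camera images.
- unit: Grey bench power unit fixed to the table, 170 (x) x 330 (y) x 60 mm, yaw within 0.4 rad. Origin under its centre. x runs from its front face (three black round sockets, to the robot) to its back, y along its length to the lever's end. Heights below are above its flat top panel (z = 60 mm). The hood stands at its middle over the test button, the lever at y = +105 mm.
- hood_grip (a point): Centre of the hood's grip, 58 mm above the panel, between two opposing black ribbed tabs, each 36 (y) x 26 (z) mm, on the grip's -x and +x sides: 62 mm over both, 46 mm when squeezed. The grip block is 40 (x) x 46 (y) mm, from 34 to 76 mm above the panel. Squeeze from above, fingers closing along the unit's x, fingertips 38 mm or more above the panel.
- hood_top (a point): Centre of the grey hood's flat top, 34 mm above the panel, under the grip. The hood is 62 (x) x 76 (y) mm, open at its +y end (where it passes over the button), walled on the other sides.
- hood (a joint): Slide of the hood along the unit's -y, away from the lever (m): 0 = home, latched; 0.110 = open, at its stop. It moves (1 to 2 N) only while both tabs are squeezed together, and once free stays where left. To shut, push it along +y without squeezing; in the last 40 mm spring catches stiffen it to about 10 N and snap in at 0 (1 mm play).
- tab_front (a joint): Side tab on the grip's -x side (m): 0 = out, 0.008 = fully in; light spring, 1 to 2 N. The hood is free when both tabs are pressed fully in.
- tab_back (a joint): Side tab on the grip's +x side (m): the same.
- button_top (a point): Centre of the top of the white oblong test button, 40 (x) x 58 (y) mm, at the unit's (0, 0), 18 mm above the panel when out; hidden below the hood until the hood is slid away.
- button (a joint): Travel of the test button, straight down (m): 0 = out, 0.008 = fully down; 2 N to start, 6 N (up to 9 N with friction) fully down. Pressed fully down, it trips the lever, which drops within 0.3 s; let go, it springs back out.
- lever_bar (a point): Centre of the black cross bar on the lever's free end: 76 mm long along the unit's y, 16 mm thick, 85 mm from the hinge axis. The lever's arm is a flat bar 26 mm wide. Upright, the bar is 97 mm above the panel; dropped, 58 mm above it and 72 mm in front (-x) of the hinge.
- lever_hinge (a point): Hinge axis of the lever, along the unit's y, at the unit's (35, 105) mm and 12 mm above the panel. The black cheeks beside it reach 26 mm above the panel.
- lever (a joint): Angle of the lever (rad): 0 = upright, latched; 1.0 = dropped, leaning to the unit's front, 33 degrees above level. While latched it cannot be lowered by hand; the button frees it and a spring drops it. To reset, swing its bar up (4 N; the button dips) to the stop at -0.10; let go there it rests within 0.05 of 0, let go earlier it drops again.
- glue_bottle: Bystander: loose white glue bottle, 56 mm diameter, 130 mm tall, standing behind the unit. Origin at its underside.
- paint_jar: Bystander: loose jar, 64 mm diameter, 75 mm tall, standing behind the unit. Origin at its underside.
- shoe_last: Bystander: loose wooden shoe last, 220 x 60 x 95 mm, lying beyond the unit's lever end. Origin at its underside, x along its length.

How it is judged:
By the outcome, as a careful person would: the job done as asked, in the order asked, and still so for the second after the job is handed in, with the robot touching nothing.
It also fails if it takes over 72 s, if anything falls off the work surface, if the arm or the gripper's body presses on something with over 40 N, if the wrist force passes 120 N, or if a joint passes its speed limit or range.

## Working session

There is one attempt and no reset: what is moved stays moved. The work goes in short steps, Python scripts to look and compute and a shell command to move; the robot and the scene stay as the last step left them, time stands still between calls to the robot, and variables do not carry over. Pictures are saved under pics/ and viewed, at most 10 in all, crops included, and the job is handed in when it is done.

```bash
mkdir -p pics; python3 - <<'E'
from station import status, vision, silhouettes
import cv2,numpy as np
o=status.get_obs(); print(o['ee_pos'],o['eef_rot'],o['grip_width'],o['time_s'])
ims=[]
for n in ['top','scene']:
    p=vision.camera(n); ims.append(p['pixels'])
    np.savez('pics/'+n,**{k:p[k] for k in('pixels','K','R','t')})
    print(n,p['K'].tolist(),p['R'].round(4).tolist(),p['t'].round(4).tolist())
    for t in ['unit','hood_grip','lever_bar','lever_hinge','tab_front']:
        for s in silhouettes(t,p)[:2]: print(t,round(s['score'],2),s['extent'])
    cv2.imwrite(f'pics/{n}1.png',p['pixels'][:,:,::-1])
E
```

```text
[ 0.22304454 -0.50239693  0.16766542] [-3.14041651e+00 -8.21691559e-05  4.17757273e-01] 0.09391610989993107 0.0
top [[484.0413230829002, 0.0, 313.7993011951816], [0.0, 484.0413230829002, 231.41983775553143], [0.0, 0.0, 1.0]] [[0.0159, -0.9998, -0.009], [-0.9873, -0.0143, -0.1581], [0.158, 0.0114, -0.9874]] [0.0858, 0.6682, 0.797]
unit 0.9 [320.0, 207.7, 528.8, 347.7]
unit 0.45 [399.8, 252.0, 457.0, 302.0]
hood_grip 0.58 [401.9, 250.8, 454.6, 301.7]
lever_bar 0.76 [353.6, 222.8, 399.4, 248.8]
lever_hinge 0.83 [320.8, 207.5, 529.0, 345.8]
tab_front 0.62 [419.7, 285.2, 442.8, 293.8]
scene [[495.86325841143696, 0.0, 321.99299293386457], [0.0, 495.86325841143696, 238.46366988489794], [0.0, 0.0, 1.0]] [[-0.1421, 0.9898, 0.0032], [0.5288, 0.0786, -0.8451], [-0.8368, -0.1184, -0.5346]] [-0.0256, -0.2317, 1.4047]
unit 0.66 [106.2, 212.1, 311.3, 331.2]
unit 0.47 [225.9, 219.0, 269.9, 280.4]
hood_grip 0.68 [180.7, 210.1, 237.2, 264.6]
lever_bar 0.77 [223.5, 220.1, 271.9, 280.1]
lever_hinge 0.87 [103.3, 211.0, 310.5, 328.9]
tab_front 0.64 [303.6, 266.4, 370.5, 351.1]
tab_front 0.39 [221.6, 216.4, 221.2, 213.6]
```

View pics/top1.png

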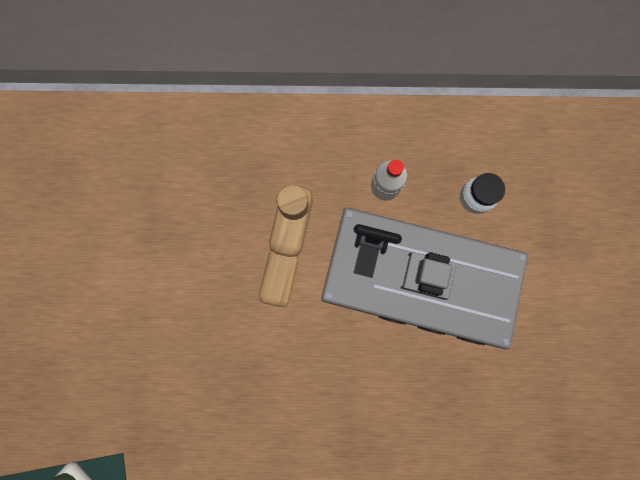

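View pics/scene1.png

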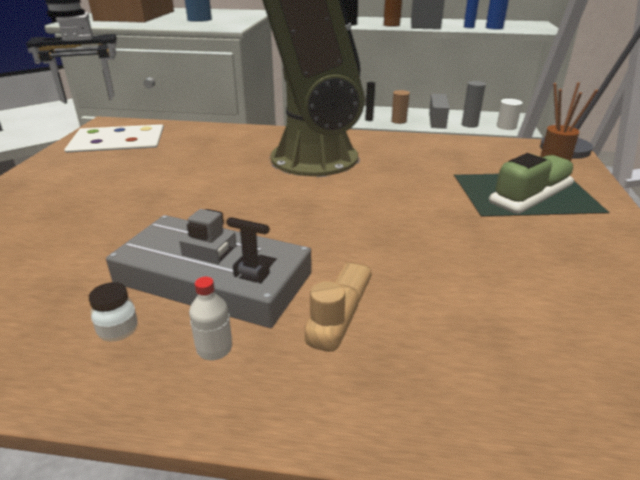

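The top view shows the unit with panel corners near (347,210), (525,254), (511,347) and (323,300), the grip at (435,273) and the lever bar at (377,234). The scene view agrees, with the lever upright and the bottle and jar behind the unit. Next I fit the unit's pose to both silhouettes.

```bash
cat > h.py <<'E'
import numpy as np,cv2
from scipy.optimize import minimize
def box(cx,cy,z0,z1,dx,dy):
    return np.array([[cx+a*dx/2,cy+b*dy/2,z] for a in(-1,1) for b in(-1,1) for z in(z0,z1)])/1000
PARTS=[box(0,0,0,60,170,330),box(0,0,60,94,62,76),box(0,0,94,136,44,46),box(35,105,149,165,16,76),box(35,105,72,157,12,26)]
def world(P,p):
    c,s=np.cos(p[2]),np.sin(p[2]); P=np.atleast_2d(P)
    return np.c_[p[0]+c*P[:,0]-s*P[:,1],p[1]+s*P[:,0]+c*P[:,1],P[:,2]]
def proj(X,c):
    q=(X@c['R'].T+c['t'])@c['K'].T; return q[:,:2]/q[:,2:]
def render(p,c,S=8):
    m=np.zeros((480,640),np.uint8)
    for P in PARTS:
        cv2.fillConvexPoly(m,cv2.convexHull(np.round(proj(world(P,p),c)).astype(np.int32)),1)
    return m>0
E
python3 - <<'E'
from h import *
from station import vision,silhouettes
cs=[]
for n in['top','scene']:
    p=vision.camera(n); r=silhouettes('unit',p)[0]; cs.append((p,r['region'])); print(r['extent'],r['region'].sum())
def cost(p,cs=cs): return sum(1-(render(p,c)&r).sum()/(render(p,c)|r).sum() for c,r in cs)
for sub in (cs,cs[:1],cs[1:]):
    best=min((minimize(cost,[x,-.22,y],args=(sub,),method='Nelder-Mead',options=dict(initial_simplex=[[.57,-.22,y],[.62,-.22,y],[.57,-.17,y],[.57,-.22,y+.1]],xatol=1e-4,fatol=1e-4)) for x in[.57] for y in(-.3,-.15,0,.2)),key=lambda r:r.fun)
    print(best.x,best.fun)
    if sub is cs: B=best.x
out=[]
for c,r in cs:
    im=c['pixels'][:,:,::-1].copy()
    for P in PARTS:
        q=proj(world(P,B),c).round().astype(int)
        for i in range(8):
            for j in range(i):
                if bin(i^j).count('1')==1: cv2.line(im,tuple(map(int,q[i])),tuple(map(int,q[j])),(0,255,0),1)
    x0,y0=(300,180) if not out else (90,180)
    out.append(cv2.resize(im[y0:y0+180,x0:x0+250],None,fx=3,fy=3)[:290*2])
cv2.imwrite('pics/fit.png',cv2.resize(np.vstack(out),(410,590)) if 0 else np.hstack([cv2.resize(o,(400,288)) for o in out]))
E
```

```text
[320.9, 206.8, 528.1, 347.3] 18859
[105.6, 210.5, 311.8, 328.1] 14942
[ 0.58933394 -0.09447138 -0.25033723] 0.13805050310872224
[ 0.59001131 -0.09502802 -0.24621862] 0.03274985883681536
[ 0.58931415 -0.0946066  -0.25640478] 0.09812801932367154
```

View pics/fit.png

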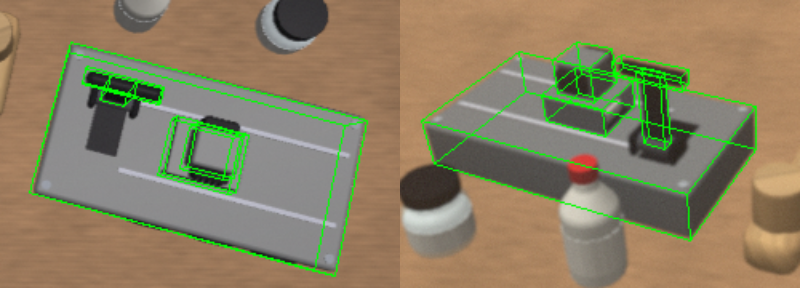

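The fit is good: the wireframe matches the unit's edges in both views. Unit pose is about (0.5895, -0.0948), yaw -0.248. I'll write a helper that works out moves.

```bash
cat > go.py <<'E'
# prints pendant shift/turn for targets in unit frame (mm; z above panel), tool down, closing along unit x
import sys,numpy as np
from station import status
from scipy.spatial.transform import Rotation as Ro
U=np.array([.5895,-.0948,-.248])
def go(*ts):
    o=status.get_obs(); R=Ro.from_euler('xyz',o['eef_rot']); G=Ro.from_euler('xyz',[np.pi,0,U[2]+np.pi/2])
    c,s=np.cos(U[2]),np.sin(U[2]); e=np.array(o['ee_pos'])-[U[0],U[1],.06]
    print('now unit mm',(1000*np.array([c*e[0]+s*e[1],-s*e[0]+c*e[1],e[2]])).round(1),'w',round(o['grip_width'],4),'gf',round(o['grip_force'],1),'F',np.round(o['force'],1),'t',o['time_s'])
    for x,y,z in ts:
        W=np.array([U[0]+(c*x-s*y)/1e3,U[1]+(s*x+c*y)/1e3,.06+z/1e3])
        print((x,y,z),(R.inv().apply(W-o['ee_pos'])/.5).round(4),((R.inv()*G).as_rotvec()/(np.pi/2)).round(4))
if __name__=='__main__': go(*[tuple(map(float,a.split(','))) for a in sys.argv[1:]])
E
python3 go.py 0,0,150
```

```text
now unit mm [-255.  -485.3  108.3] w 0.094 gf 0.0 F [-0.2  0.7  0.7] t 0.8
(0.0, 0.0, 150.0) [ 1.0006 -0.4483 -0.0835] [-0.     -0.     -0.5761]
```

```bash
python3 -m pendant '[0.5,-0.224,-0.083,0,0,-0.288,1, 1,-0.448,-0.083,0,0,-0.576,1, 1,-0.448,-0.083,0,0,-0.576,1, 1,-0.448,-0.083,0,0,-0.576,1, 1,-0.448,-0.083,0,0,-0.576,1, 1,-0.448,-0.083,0,0,-0.576,1, 1,-0.448,-0.083,0,0,-0.576,1, 1,-0.448,-0.083,0,0,-0.576,1, 1,-0.448,-0.083,0,0,-0.576,1, 1,-0.448,-0.083,0,0,-0.576,1, 1,-0.448,-0.083,0,0,-0.576,1, 1,-0.448,-0.083,0,0,-0.576,1]'; python3 -m pendant '[0,0,0,0,0,0,1,0,0,0,0,0,0,1,0,0,0,0,0,0,1]'; python3 go.py 0,0,150 0,0,43
python3 - <<'E'
from station import vision
import cv2
p=vision.camera('wrist'); cv2.imwrite('pics/w1.png',p['pixels'][:,:,::-1])
E
```

```text
time_s: 2.0
ee_pos: [0.5916, -0.0909, 0.2094]
eef_rot: [-3.142, -0.001, 1.327]
force: [-0.7, -0.5, -0.1]
grip_width: 0.0944
grip_force: 0.0
time_s: 2.3
ee_pos: [0.5887, -0.0962, 0.21]
eef_rot: [3.141, 0.0, 1.321]
force: [0.3, -0.6, 0.3]
grip_width: 0.094
grip_force: 0.0
now unit mm [ -0.4  -1.5 150. ] w 0.094 gf 0.0 F [ 0.3 -0.6  0.3] t 2.3
(0.0, 0.0, 150.0) [ 0.0031  0.0009 -0.0001] [ 0.0001  0.0001 -0.0011]
(0.0, 0.0, 43.0) [0.0031 0.0008 0.2139] [ 0.0001  0.0001 -0.0011]
```

View pics/w1.png

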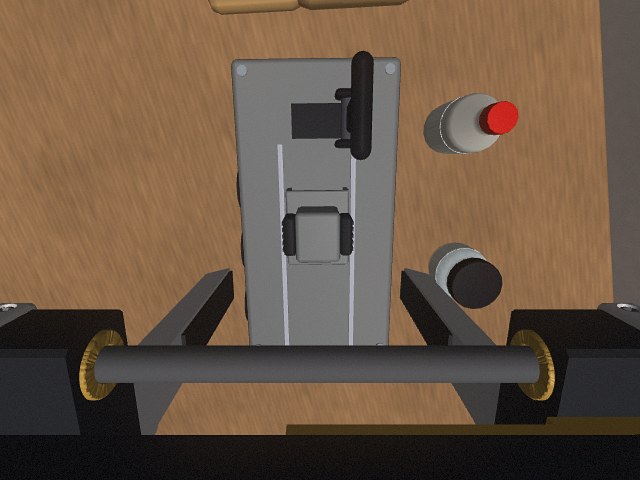

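The wrist view shows the grip at (318,234), centred between the fingers (about 215 and 418), and aligned. Descend and squeeze.

```bash
python3 -m pendant '[0.003,0.001,0.08,0,0,0,1, 0.003,0.001,0.15,0,0,0,1, 0.003,0.001,0.2,0,0,0,1, 0.003,0.001,0.214,0,0,0,1, 0.003,0.001,0.214,0,0,0,1, 0.003,0.001,0.214,0,0,0,-1, 0.003,0.001,0.214,0,0,0,-1, 0.003,0.001,0.214,0,0,0,-1, 0.003,0.001,0.214,0,0,0,-1, 0.003,0.001,0.214,0,0,0,-1, 0.003,0.001,0.214,0,0,0,-1, 0.003,0.001,0.214,0,0,0,-1]' 18;  python3 go.py 0,0,43 0,-112,43
```

```text
time_s: 3.55
ee_pos: [0.5901, -0.0937, 0.1027]
eef_rot: [-3.142, -0.0, 1.323]
force: [-0.0, 0.4, -0.0]
grip_width: 0.0416
grip_force: 0.0
now unit mm [ 0.3  1.2 42.7] w 0.0416 gf 0.0 F [-0.   0.4 -0. ] t 3.55
(0.0, 0.0, 43.0) [-0.0024 -0.0007 -0.0005] [-0.     -0.     -0.0001]
(0.0, -112.0, 43.0) [-0.2264 -0.0007 -0.0005] [-0.     -0.     -0.0001]
```

```bash
python3 -m pendant '[0,0,0,0,0,0,-1,0,0,0,0,0,0,-1,0,0,0,0,0,0,-1]';  python3 - <<'E'
from station import vision
import cv2
p=vision.camera('wrist'); cv2.imwrite('pics/w2.png',p['pixels'][:,:,::-1])
E
```

```text
time_s: 3.85
ee_pos: [0.5901, -0.0937, 0.1027]
eef_rot: [-3.142, 0.0, 1.323]
force: [-0.9, 0.9, 1.4]
grip_width: 0.0177
grip_force: 0.0
```

View pics/w2.png

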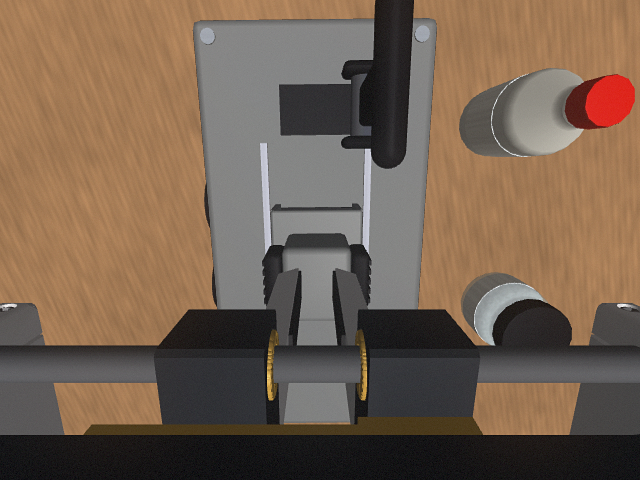

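The fingers (tips near (290,270) and (345,270)) have closed on the -y side of the grip at (318,250), so the y estimate or tool position is off. I'll open up and check with the calibration.

```bash
python3 -m pendant '[0,0,0,0,0,0,1,0,0,0,0,0,0,1,0,0,0,0,0,0,1,0,0,0,0,0,0,1,0,0,0,0,0,0,1,0,0,0,0,0,0,1,0,0,0,0,0,0,1]';  python3 - <<'E'
from h import *
from station import vision,status,silhouettes
c=vision.camera('wrist'); B=[.5895,-.0948,-.248]
print('tcp',proj(np.array([status.get_obs()['ee_pos']]),c))
for n,P in [('corner back lever',[85,165,60]),('corner front lever',[-85,165,60]),('gripTop+y',[0,23,136]),('gripTop-y',[0,-23,136]),('barend-',[35,67,157]),('slot hood +y edge',[0,38,94])]:
    print(n,proj(world(np.array(P)/1e3,B),c).round())
for n in['top','scene']:
    c=vision.camera(n)
    im=c['pixels'][:,:,::-1]; np.savez('pics/'+n+'2',**{k:c[k] for k in('pixels','K','R','t')})
    t=proj(np.array([status.get_obs()['ee_pos']]),c); print(n,t)
    for k in ['hood_grip','hood','lever_bar']:
        for s in silhouettes(k,c)[:1]: print(k,s['score'],s['extent'])
E
```

```text
time_s: 4.6
ee_pos: [0.5901, -0.0937, 0.1027]
eef_rot: [-3.142, -0.0, 1.323]
force: [-0.4, 0.2, -0.3]
grip_width: 0.0658
grip_force: 0.0
tcp [[316.46816739 263.19396992]]
corner back lever [[442.  12.]]
corner front lever [[190.  12.]]
gripTop+y [[316. 244.]]
gripTop-y [[316. 319.]]
barend- [[391. 164.]]
slot hood +y edge [[316. 207.]]
top [[429.28605443 274.84510847]]
hood_grip 0.81 [401.0, 251.7, 434.4, 294.8]
hood 0.6 [403.0, 250.4, 431.3, 291.4]
lever_bar 0.68 [355.1, 222.0, 397.8, 247.9]
scene [[206.50265426 230.53099421]]
hood_grip 0.74 [220.2, 240.5, 226.6, 257.6]
hood 0.96 [180.1, 208.5, 239.0, 266.5]
lever_bar 0.66 [223.5, 219.1, 271.2, 276.8]
```

```bash
python3 -m pendant '[0,0,0,0,0,0,1,0,0,0,0,0,0,1,0,0,0,0,0,0,1]' | tail -2; python3 - <<'E'
import cv2,numpy as np
from station import vision
a=vision.camera('scene')['pixels'][150:350,80:280]
b=vision.camera('wrist')['pixels'][180:430,200:450]
cv2.imwrite('pics/c1.png',np.hstack([cv2.resize(a,(400,400),interpolation=2),cv2.resize(b,(400,400),interpolation=2)])[:,:,::-1])
E
```

```text
grip_width: 0.0939
grip_force: 0.0
```

View pics/c1.png

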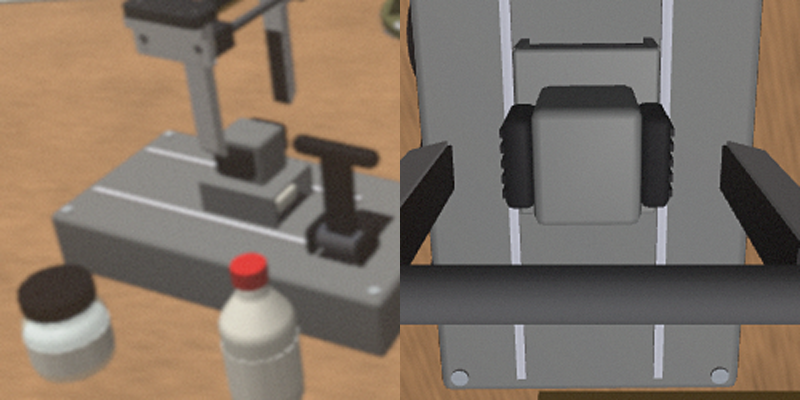

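The scene crop shows the finger tips near full-image (186,225) and (221,200), higher than the projected TCP (206,230). In the wrist view the inner tip edges are at (233,271) and (401,272). I'll triangulate the tips.

```bash
python3 - <<'E'
from h import *
from station import vision,status
o=status.get_obs(); c=vision.camera('wrist'); s=vision.camera('scene')
T=np.array(o['ee_pos']); print(T,c['K'][0,0],'cam centre',-c['R'].T@c['t'],'fwd',c['R'][2])
print('TCP depth',(c['R']@T+c['t'])[2],'depth from 94mm gap',c['K'][0,0]*.094/168)
v=np.array([.2455,.9694,0]);u=np.array([.9694,-.2455,0])
for dz in(0,.02,.03,.04):
  for sg in(-1,1):
    for dy in (-.03,0):
      X=(T+sg*u*.047+[0,0,dz]+dy*v)[None]; print(dz,sg,dy,proj(X,c).round(),proj(X,s).round())
E
```

```text
[ 0.59009816 -0.09372869  0.10271518] 339.72539770674535 cam centre [ 0.6070841  -0.02630642  0.31951925] fwd [-0.05851381 -0.23389491 -0.97049951]
TCP depth 0.22717189159817144 depth from 94mm gap 0.19008444871686944
0 -1 -0.03 [[248. 305.]] [[207. 215.]]
0 -1 0 [[246. 263.]] [[221. 218.]]
0 1 -0.03 [[385. 305.]] [[176. 240.]]
0 1 0 [[387. 263.]] [[191. 244.]]
0.02 -1 -0.03 [[242. 318.]] [[206. 205.]]
0.02 -1 0 [[240. 273.]] [[220. 209.]]
0.02 1 -0.03 [[391. 318.]] [[174. 230.]]
0.02 1 0 [[393. 273.]] [[189. 234.]]
0.03 -1 -0.03 [[239. 326.]] [[205. 201.]]
0.03 -1 0 [[236. 279.]] [[219. 204.]]
0.03 1 -0.03 [[394. 326.]] [[173. 225.]]
0.03 1 0 [[397. 279.]] [[188. 229.]]
0.04 -1 -0.03 [[235. 334.]] [[204. 196.]]
0.04 -1 0 [[232. 285.]] [[219. 199.]]
0.04 1 -0.03 [[398. 334.]] [[172. 220.]]
0.04 1 0 [[401. 285.]] [[187. 223.]]
```

Both cameras put the real fingertips about 37 mm above the reported TCP, i.e. above the grip top, which explains the free closing. I'll use a tool-z correction of 37 mm, descend in steps watching the force, then squeeze.

```bash
sed -i 's/^def go/OFF=.037 # real tips are this much above the reported TCP\ndef go/; s/-\[U\[0\],U\[1\],.06\]/-[U[0],U[1],.06-OFF]/; s/,.06+z\/1e3\]/,.06-OFF+z\/1e3]/' go.py
python3 -m pendant '[-0.002,0,0.03,0,0,0,1,-0.002,0,0.05,0,0,0,1,-0.002,0,0.065,0,0,0,1,-0.002,0,0.068,0,0,0,1,-0.002,0,0.068,0,0,0,1]'
python3 -m pendant '[0,0,0,0,0,0,-1,0,0,0,0,0,0,-1,0,0,0,0,0,0,-1,0,0,0,0,0,0,-1,0,0,0,0,0,0,-1,0,0,0,0,0,0,-1,0,0,0,0,0,0,-1,0,0,0,0,0,0,-1]' 18;  python3 go.py 0,0,46 0,-113,46
```

```text
time_s: 6.05
ee_pos: [0.5897, -0.0947, 0.0684]
eef_rot: [-3.141, 0.0, 1.323]
force: [-1.3, -0.4, -0.1]
grip_width: 0.0937
grip_force: 0.0
time_s: 6.85
ee_pos: [0.59, -0.0947, 0.0693]
eef_rot: [3.141, -0.0, 1.323]
force: [-1.9, 1.3, 5.2]
grip_width: 0.0438
grip_force: 18.0
now unit mm [ 0.4  0.2 46.3] w 0.0438 gf 18.0 F [-1.9  1.3  5.2] t 6.85
(0.0, 0.0, 46.0) [-0.0004 -0.0008  0.0005] [ 0.0002 -0.     -0.0001]
(0.0, -113.0, 46.0) [-0.2264 -0.0008  0.0005] [ 0.0002 -0.     -0.0001]
```

Squeezed with 18 N. Now I slide along -y.

```bash
python3 -m pendant '[-0.02,0,0,0,0,0,-1,-0.04,0,0,0,0,0,-1,-0.06,0,0,0,0,0,-1,-0.08,0,0,0,0,0,-1,-0.1,0,0,0,0,0,-1,-0.12,0,0,0,0,0,-1,-0.14,0,0,0,0,0,-1,-0.16,0,0,0,0,0,-1,-0.18,0,0,0,0,0,-1,-0.2,0,0,0,0,0,-1,-0.215,0,0,0,0,0,-1,-0.222,0,0,0,0,0,-1]';python3 -m pendant '[-0.002,0,0,0,0,0,-1,-0.002,0,0,0,0,0,-1]';  python3 go.py
```

```text
time_s: 8.05
ee_pos: [0.5635, -0.2024, 0.0692]
eef_rot: [3.139, -0.002, 1.322]
force: [11.5, 17.2, 6.9]
grip_width: 0.0436
grip_force: 17.9
time_s: 8.25
ee_pos: [0.5636, -0.2021, 0.0693]
eef_rot: [3.139, -0.003, 1.323]
force: [8.0, 11.8, 5.6]
grip_width: 0.0436
grip_force: 18.0
now unit mm [   1.2 -110.4   46.3] w 0.0436 gf 18.0 F [ 8.  11.8  5.6] t 8.25
```

At the stop (110.4 mm, resisting force). Release, rise, move over the button, shut the fingers, and look.

```bash
python3 -m pendant '[0.003,0,0,0,0,0,1,0.003,0,0,0,0,0,1,0.003,0,0,0,0,0,1,0.003,0,0,0,0,0,1,0.003,0,-0.05,0,0,0,1,0.003,0,-0.1,0,0,0,1,0.003,0,-0.14,0,0,0,1,0.1,0,-0.14,0,0,0,-1,0.18,0,-0.14,0,0,0,-1,0.223,0,-0.14,0,0,0,-1,0.223,0,-0.14,0,0,0,-1,0.223,0,-0.14,0,0,0,-1]' 20
python3 -m pendant '[0,0,0,0,0,0,-1,0,0,0,0,0,0,-1,0,0,0,0,0,0,-1,0,0,0,0,0,0,-1]';python3 go.py 0,0,25 0,0,5
python3 - <<'E'
import cv2,numpy as np
from station import vision
a=vision.camera('scene')['pixels'][150:350,80:280]
b=vision.camera('wrist')['pixels'][:,100:560]
cv2.imwrite('pics/c2.png',np.hstack([cv2.resize(a,(400,400),interpolation=2),cv2.resize(b,(383,400),interpolation=2)])[:,:,::-1])
E
```

```text
time_s: 9.45
ee_pos: [0.5895, -0.0956, 0.1385]
eef_rot: [-3.141, 0.0, 1.323]
force: [-0.5, -0.3, -1.3]
grip_width: 0.0573
grip_force: 0.0
time_s: 9.85
ee_pos: [0.5896, -0.0957, 0.1387]
eef_rot: [-3.142, 0.0, 1.322]
force: [-0.2, -0.7, 0.3]
grip_width: 0.0255
grip_force: 0.0
now unit mm [  0.3  -0.8 115.7] w 0.0255 gf 0.0 F [-0.2 -0.7  0.3] t 9.85
(0.0, 0.0, 25.0) [ 0.0016 -0.0007  0.1815] [-0.      0.     -0.0006]
(0.0, 0.0, 5.0) [ 0.0016 -0.0007  0.2215] [-0.      0.     -0.0006]
```

View pics/c2.png

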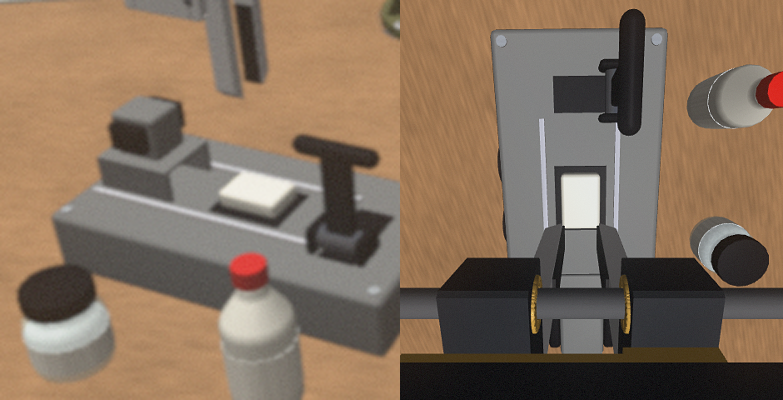

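The hood is fully aside, the button is exposed (crop left (258,193)), and the lever is still upright. Press straight down, step by step.

```bash
python3 -m pendant '[0.0016,0,0.05,0,0,0,-1,0.0016,0,0.1,0,0,0,-1,0.0016,0,0.15,0,0,0,-1,0.0016,0,0.175,0,0,0,-1,0.0016,0,0.182,0,0,0,-1,0.0016,0,0.182,0,0,0,-1]'; python3 -m pendant '[0,0,0.006,0,0,0,-1,0,0,0.012,0,0,0,-1,0,0,0.018,0,0,0,-1,0,0,0.018,0,0,0,-1]'; python3 go.py
```

```text
time_s: 10.55
ee_pos: [0.5902, -0.0945, 0.0481]
eef_rot: [3.141, -0.0, 1.323]
force: [-0.2, -0.0, 0.5]
grip_width: 0.0007
grip_force: 0.0
time_s: 10.95
ee_pos: [0.5899, -0.0944, 0.0386]
eef_rot: [-3.141, 0.0, 1.323]
force: [-0.0, -0.0, 0.4]
grip_width: 0.0005
grip_force: 0.0
now unit mm [ 0.3  0.5 15.6] w 0.0005 gf 0.0 F [-0.  -0.   0.4] t 10.95
```

```bash
python3 -m pendant '[0,0,0.006,0,0,0,-1,0,0,0.01,0,0,0,-1,0,0,0.01,0,0,0,-1]'; python3 -m pendant '[0,0,0.004,0,0,0,-1,0,0,0.008,0,0,0,-1,0,0,0.008,0,0,0,-1]'; python3 go.py
```

```text
time_s: 11.25
ee_pos: [0.5901, -0.0945, 0.0338]
eef_rot: [3.141, 0.0, 1.323]
force: [-0.7, -0.1, 3.6]
grip_width: 0.0006
grip_force: 2.4
time_s: 11.55
ee_pos: [0.5904, -0.0945, 0.0328]
eef_rot: [3.14, 0.0, 1.323]
force: [-14.6, 2.2, 32.5]
grip_width: 0.0006
grip_force: 16.2
now unit mm [0.8 0.5 9.8] w 0.0006 gf 16.2 F [-14.6   2.2  32.5] t 11.55
```

Bottomed out at 32 N. Raise and check the lever.

```bash
python3 -m pendant '[0,0,-0.008,0,0,0,-1,0,0,-0.05,0,0,0,-1,0,0,-0.1,0,0,0,-1,0,0,-0.15,0,0,0,-1,0,0,-0.2,0,0,0,-1,0,0,-0.21,0,0,0,-1,0,0,-0.21,0,0,0,-1]';python3 go.py -37,77,100
python3 - <<'E'
import cv2,numpy as np
from station import vision
a=vision.camera('scene')['pixels'][150:350,80:280]
b=vision.camera('wrist')['pixels'][:,100:560]
cv2.imwrite('pics/c3.png',np.hstack([cv2.resize(a,(400,400),interpolation=2),cv2.resize(b,(383,400),interpolation=2)])[:,:,::-1])
E
```

```text
time_s: 12.25
ee_pos: [0.59, -0.0944, 0.1348]
eef_rot: [3.141, -0.0, 1.323]
force: [0.8, 0.2, -0.8]
grip_width: 0.0006
grip_force: 0.0
now unit mm [  0.4   0.5 111.8] w 0.0006 gf 0.0 F [ 0.8  0.2 -0.8] t 12.25
(-37.0, 77.0, 100.0) [ 0.153  -0.0749  0.0235] [ 0.0004 -0.     -0.0001]
```

View pics/c3.png

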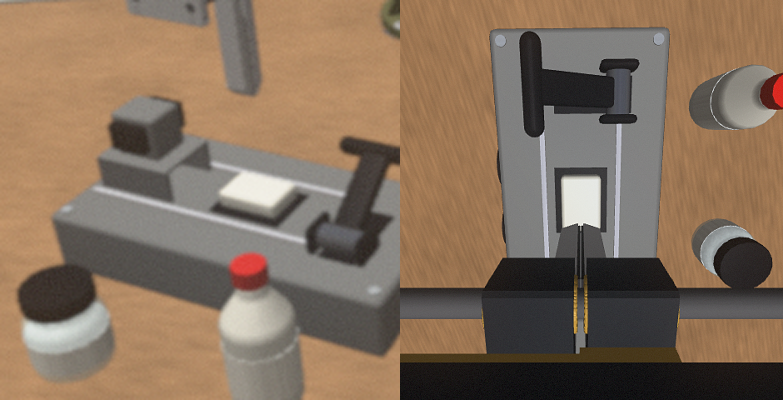

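The lever has dropped (bar at wrist crop (530,85)) and the button is back out. I'll grip the bar's near end from above.

```bash
python3 -m pendant '[0.08,-0.04,0,0,0,0,1,0.153,-0.075,0,0,0,0,1,0.153,-0.075,0,0,0,0,1,0.153,-0.075,0,0,0,0,1,0.153,-0.075,0,0,0,0,1,0.153,-0.075,0,0,0,0,1,0.153,-0.075,0,0,0,0,1,0.153,-0.075,0.05,0,0,0,1,0.153,-0.075,0.1,0,0,0,1,0.153,-0.075,0.131,0,0,0,1,0.153,-0.075,0.131,0,0,0,1,0.153,-0.075,0.131,0,0,0,1]' 8;python3 -m pendant '[0,0,0,0,0,0,-1,0,0,0,0,0,0,-1,0,0,0,0,0,0,-1,0,0,0,0,0,0,-1,0,0,0,0,0,0,-1,0,0,0,0,0,0,-1,0,0,0,0,0,0,-1,0,0,0,0,0,0,-1,0,0,0,0,0,0,-1,0,0,0,0,0,0,-1]' 8
python3 - <<'E'
import numpy as np
from go import go
go(*[(35-85*np.sin(a),77,12+85*np.cos(a)-12) for a in (1,.9,.8,.7,.6,.5,.4,.3,.2,.1,0,-.06,-.12)])
E
```

```text
time_s: 13.55
ee_pos: [0.5727, -0.0114, 0.0698]
eef_rot: [3.141, -0.0, 1.322]
force: [-0.8, -0.6, 0.2]
grip_width: 0.0923
grip_force: 0.0
time_s: 14.55
ee_pos: [0.5724, -0.011, 0.0692]
eef_rot: [3.142, -0.0, 1.323]
force: [-0.3, -0.3, 0.5]
grip_width: 0.0174
grip_force: 0.0
now unit mm [-37.1  77.   46.2] w 0.0174 gf 0.0 F [-0.3 -0.3  0.5] t 14.55
(np.float64(-36.5250337086712), 77, np.float64(45.92569599879188)) [0.     0.0012 0.0006] [ 0.     -0.     -0.0002]
(np.float64(-31.582787318336088), 77, np.float64(52.836847303006465)) [ 0.      0.0111 -0.0132] [ 0.     -0.     -0.0002]
(np.float64(-25.975267726459435), 77, np.float64(59.22007029450906)) [ 0.      0.0223 -0.026 ] [ 0.     -0.     -0.0002]
(np.float64(-19.758503415203734), 77, np.float64(65.01158591918153)) [ 0.      0.0348 -0.0375] [ 0.     -0.     -0.0002]
(np.float64(-12.994610238578005), 77, np.float64(70.15352726732266)) [ 0.      0.0483 -0.0478] [ 0.     -0.     -0.0002]
(np.float64(-5.751170781357253), 77, np.float64(74.59451776068168)) [ 0.      0.0628 -0.0567] [ 0.     -0.     -0.0002]
(np.float64(1.899440903764706), 77, np.float64(78.29018449024524)) [ 0.      0.0781 -0.0641] [ 0.     -0.     -0.0002]
(np.float64(9.880782433786138), 77, np.float64(81.20360157567652)) [ 0.      0.094  -0.0699] [ 0.     -0.     -0.0002]
(np.float64(18.113106882419796), 77, np.float64(83.30565911650554)) [ 0.      0.1105 -0.0741] [ 0.     -0.     -0.0002]
(np.float64(26.514159585019605), 77, np.float64(84.57535404863219)) [ 0.      0.1273 -0.0767] [ 0.     -0.     -0.0002]
(np.float64(35.0), 77, np.float64(85.0)) [ 0.      0.1443 -0.0775] [ 0.     -0.     -0.0002]
(np.float64(40.09694055075279), 77, np.float64(84.84704589449235)) [ 0.      0.1545 -0.0772] [ 0.     -0.     -0.0002]
(np.float64(45.17553761955814), 77, np.float64(84.38873404757864)) [ 0.      0.1646 -0.0763] [ 0.     -0.     -0.0002]
```

```bash
python3 -m pendant '[0,0,0,0,0,0,-1,0,0,0,0,0,0,-1,0,0,0,0,0,0,-1]' 20; python3 -m pendant '[0,0.011,-0.013,0,0,0,-1,0,0.022,-0.026,0,0,0,-1,0,0.035,-0.0375,0,0,0,-1,0,0.048,-0.048,0,0,0,-1,0,0.063,-0.057,0,0,0,-1,0,0.078,-0.064,0,0,0,-1,0,0.094,-0.07,0,0,0,-1,0,0.11,-0.074,0,0,0,-1,0,0.127,-0.0765,0,0,0,-1,0,0.144,-0.0775,0,0,0,-1,0,0.1545,-0.077,0,0,0,-1,0,0.163,-0.0763,0,0,0,-1]'; python3 -m pendant '[0,0,0,0,0,0,-1,0,0,0,0,0,0,-1]'; python3 go.py
```

```text
time_s: 14.85
ee_pos: [0.5726, -0.0111, 0.0693]
eef_rot: [3.141, -0.0, 1.323]
force: [3.3, -0.6, -2.2]
grip_width: 0.0153
grip_force: 20.0
time_s: 16.05
ee_pos: [0.6505, -0.031, 0.1074]
eef_rot: [-3.138, 0.0, 1.323]
force: [-36.7, 5.9, 22.1]
grip_width: 0.0156
grip_force: 20.0
time_s: 16.25
ee_pos: [0.6502, -0.0309, 0.1075]
eef_rot: [-3.138, 0.0, 1.323]
force: [-14.1, 1.7, 9.6]
grip_width: 0.0156
grip_force: 20.0
now unit mm [43.1 76.9 84.5] w 0.0156 gf 20.0 F [-14.1   1.7   9.6] t 16.25
```

The bar is at its stop (-0.10 rad). Release gently, rise, and move behind the hood.

```bash
python3 -m pendant '[0,0,0,0,0,0,1,0,0,0,0,0,0,1,0,0,0,0,0,0,1,0,0,0,0,0,0,1,0,0,0,0,0,0,1,0,0,0,0,0,0,1,0,0,0,0,0,0,1,0,0,0,0,0,0,1,0,0,-0.04,0,0,0,1,0,0,-0.07,0,0,0,1,0,0,-0.08,0,0,0,1,0,0,-0.08,0,0,0,1]';python3 go.py 0,-160,124 0,-160,42
python3 - <<'E'
import cv2,numpy as np
from station import vision
a=vision.camera('scene')['pixels'][150:350,80:280]
b=vision.camera('wrist')['pixels'][:,100:560]
cv2.imwrite('pics/c4.png',np.hstack([cv2.resize(a,(400,400),interpolation=2),cv2.resize(b,(383,400),interpolation=2)])[:,:,::-1])
E
```

```text
time_s: 17.45
ee_pos: [0.6518, -0.0311, 0.1483]
eef_rot: [3.14, -0.0, 1.323]
force: [-0.6, 0.1, -1.0]
grip_width: 0.0937
grip_force: 0.0
now unit mm [ 44.7  77.  125.3] w 0.0937 gf 0.0 F [-0.6  0.1 -1. ] t 17.45
(0.0, -160.0, 124.0) [-0.4741 -0.0894  0.0022] [ 0.001  -0.0002 -0.0001]
(0.0, -160.0, 42.0) [-0.4741 -0.0896  0.1662] [ 0.001  -0.0002 -0.0001]
```

View pics/c4.png

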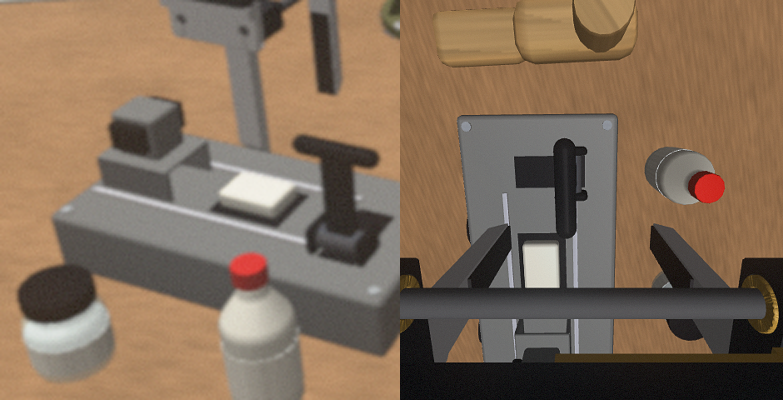

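The lever stands upright and latched. Now go behind the hood with shut fingers, tips 42 mm above the panel.

```bash
python3 -m pendant '[-0.1,-0.02,0,0,0,0,-1,-0.2,-0.04,0,0,0,0,-1,-0.3,-0.06,0,0,0,0,-1,-0.4,-0.08,0,0,0,0,-1,-0.474,-0.089,0,0,0,0,-1,-0.474,-0.089,0,0,0,0,-1,-0.474,-0.089,0,0,0,0,-1,-0.474,-0.089,0,0,0,0,-1,-0.474,-0.089,0.07,0,0,0,-1,-0.474,-0.089,0.14,0,0,0,-1,-0.474,-0.089,0.166,0,0,0,-1,-0.474,-0.089,0.166,0,0,0,-1]';python3 go.py 0,-141,42
```

```text
time_s: 18.75
ee_pos: [0.5497, -0.2486, 0.0629]
eef_rot: [-3.138, -0.001, 1.324]
force: [-0.2, 1.0, 0.2]
grip_width: 0.0018
grip_force: 0.0
now unit mm [  -0.9 -158.9   39.9] w 0.0018 gf 0.0 F [-0.2  1.   0.2] t 18.75
(0.0, -141.0, 42.0) [ 0.0358  0.0018 -0.0042] [-0.002  -0.0005  0.0007]
```

Push to just before the catches start (y ≈ -75 for the tool), then slowly.

```bash
python3 -m pendant '[0.03,0.002,-0.004,0,0,0,-1,0.05,0.002,-0.004,0,0,0,-1,0.07,0.002,-0.004,0,0,0,-1,0.09,0.002,-0.004,0,0,0,-1,0.11,0.002,-0.004,0,0,0,-1,0.13,0.002,-0.004,0,0,0,-1,0.15,0.002,-0.004,0,0,0,-1,0.165,0.002,-0.004,0,0,0,-1,0.165,0.002,-0.004,0,0,0,-1]';python3 go.py 0,-31,42; python3 -m pendant '[0.01,0,0,0,0,0,-1,0.02,0,0,0,0,0,-1,0.03,0,0,0,0,0,-1,0.04,0,0,0,0,0,-1,0.05,0,0,0,0,0,-1,0.06,0,0,0,0,0,-1,0.07,0,0,0,0,0,-1,0.08,0,0,0,0,0,-1,0.085,0,0,0,0,0,-1]';python3 go.py 0,-31,42
```

```text
time_s: 19.65
ee_pos: [0.5714, -0.1691, 0.0663]
eef_rot: [-3.141, -0.0, 1.324]
force: [0.4, -0.2, 0.3]
grip_width: 0.0005
grip_force: 0.0
now unit mm [  0.7 -76.4  43.3] w 0.0005 gf 0.0 F [ 0.4 -0.2  0.3] t 19.65
(0.0, -31.0, 42.0) [ 0.0908 -0.0014  0.0026] [-0.0002 -0.0002  0.0005]
time_s: 20.55
ee_pos: [0.582, -0.1283, 0.0665]
eef_rot: [3.141, -0.0, 1.323]
force: [-2.5, -7.3, 1.9]
grip_width: 0.0004
grip_force: 3.8
now unit mm [  1.  -34.3  43.5] w 0.0004 gf 3.8 F [-2.5 -7.3  1.9] t 20.55
(0.0, -31.0, 42.0) [ 0.0066 -0.002   0.0029] [ 0.0003 -0.0001  0.0001]
```

```bash
python3 -m pendant '[0.004,0,0,0,0,0,-1,0.007,0,0,0,0,0,-1,0.007,0,0,0,0,0,-1]';python3 go.py;python3 -m pendant '[0.003,0,0,0,0,0,-1,0.004,0,0,0,0,0,-1,0.004,0,0,0,0,0,-1]'; python3 go.py
```

```text
time_s: 20.85
ee_pos: [0.582, -0.1283, 0.0666]
eef_rot: [3.141, 0.004, 1.322]
force: [-6.1, -19.4, 0.6]
grip_width: 0.0006
grip_force: 10.2
now unit mm [  1.  -34.3  43.6] w 0.0006 gf 10.2 F [ -6.1 -19.4   0.6] t 20.85
time_s: 21.15
ee_pos: [0.582, -0.1282, 0.0666]
eef_rot: [3.141, 0.007, 1.321]
force: [-10.6, -30.0, 1.5]
grip_width: 0.0007
grip_force: 16.1
now unit mm [  1.  -34.2  43.6] w 0.0007 gf 16.1 F [-10.6 -30.    1.5] t 21.15
```

It is hard against a stop at 30 N. Back off, retreat, and compare with the first pictures.

```bash
python3 -m pendant '[-0.03,0,0,0,0,0,-1,-0.06,0,0,0,0,0,-1,-0.06,0,-0.08,0,0,0,-1,-0.06,0,-0.16,0,0,0,-1,-0.16,0,-0.2,0,0,0,-1,-0.26,0,-0.2,0,0,0,-1,-0.36,0,-0.2,0,0,0,-1,-0.46,0,-0.2,0,0,0,-1,-0.56,0,-0.2,0,0,0,-1,-0.6,0,-0.2,0,0,0,-1,-0.6,0,-0.2,0,0,0,-1]'
python3 - <<'E'
import cv2,numpy as np
from station import vision
o=[]
for n,(y,x) in dict(top=(205,340),scene=(195,150)).items():
    a=np.load(f'pics/{n}.npz')['pixels']; b=vision.camera(n)['pixels']
    f=lambda i:i[y:y+110,x:x+140]
    g=lambda i:cv2.cvtColor(f(i),cv2.COLOR_RGB2GRAY).astype(np.float32)
    hood=(slice(40,100),slice(55,120)) if n=='top' else (slice(10,70),slice(25,95))
    print(n,'hood shift px',cv2.phaseCorrelate(g(a)[hood].copy(),g(b)[hood].copy(),cv2.createHanningWindow((g(a)[hood].shape[1],g(a)[hood].shape[0]),cv2.CV_32F)),'maxdiff',np.abs(g(a)-g(b)).max())
    o.append(np.hstack([cv2.resize(f(i),(370,290),interpolation=2) for i in(a,b)]))
cv2.imwrite('pics/end.png',np.vstack(o)[:,:,::-1])
E
```

```text
time_s: 22.25
ee_pos: [0.5079, -0.4174, 0.1658]
eef_rot: [-3.141, -0.0, 1.319]
force: [0.3, 0.1, -0.2]
grip_width: 0.0004
grip_force: 0.0
top hood shift px ((0.006743472434287412, 0.002000789424517535), 0.9718394641523008) maxdiff 19.0
scene hood shift px ((0.022042611639648158, -0.004706681999881113), 1.0927016392902091) maxdiff 15.0
```

View pics/end.png

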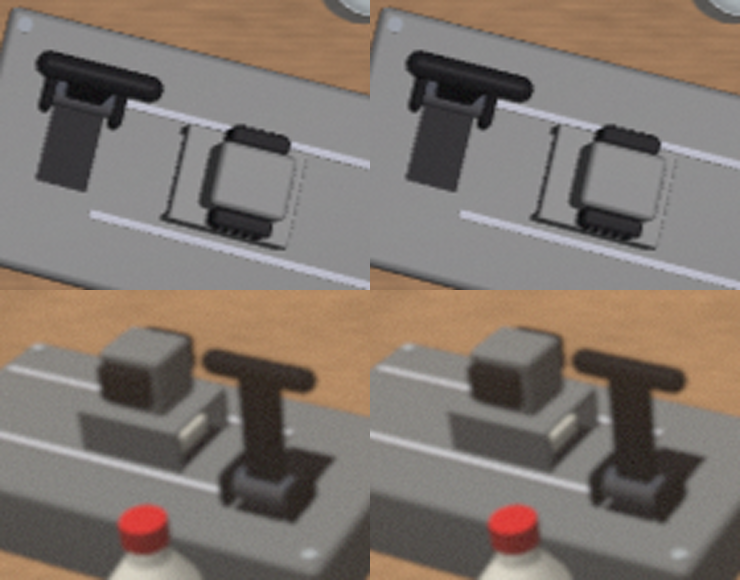

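Before and after match: the hood has shifted under 0.03 px, the lever is upright, and the bottle is where it was. Handing in.

```bash
python3 -c "
from station import order
print(order.hand_in())"
```

```text
the job is handed in; nothing more can be done
None
```

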